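Push the parking spacer under the dispenser beam

ROBOT

A 6-joint arm with a two-finger parallel gripper is mounted at the origin on the work surface. World frame = base frame: x ahead of the robot, y to its left, z up, the work surface at z = 0. Lengths are in m, angles in rad, forces in N, time in s.
With the tool pointing down it reaches from about 0.375 to 0.925 m from the base axis. Payload 5.7 kg.
Tool frame: the origin (TCP) lies midway between the tips of the shut fingers; the grasp point (between the pads) lies 19 mm behind it; z points along the fingers, x is the direction in which the jaws open and shut, and the axes are right-handed (so a half turn about z gives the same grasp; the last joint's range is limited). The gripper opens to 88 mm and grips with 3 to 60 N. Pads are 20 mm wide; open, the fingers measure 115 mm over their backs; the gripper's body (75 mm by 178 mm) begins 61 mm behind the grasp point.
Start: joints at [1.01, 0.359, 1.51, -0, 1.272, -0.115], TCP at [0.259, 0.541, 0.223] pointing down, gripper open.
Joint ranges: [-2.97, 2.97], [-1.01, 2.36], [0.21, 2.38], [-0.96, 4.11], [0.2, 2.71], [-2.98, 2.98]. Speed limits (rad/s): [2.39, 2.39, 3.14, 3.14, 3.14, 3.14].

INTERFACE

Orientations are given as a unit quaternion [x, y, z, w].
In Python, from bench import move_ptp, servo_line, goto_joints, move_gripper, sleep, inverse_kinematics, capture, PlanningError, close_job, spot_in, silhouettes, current_clock, current_joint_pos, current_qvel, current_joint_torque, current_position, current_orientation, current_force, current_torque, current_finger_gap gives the robot as it stands. Calls block until the motion is done:
- move_ptp(position, orientation): joint-space move of the TCP to a pose.
- servo_line(position, orientation=None, rate=0.15, contact_N=None): straight line of the TCP; orientation=None keeps the orientation; rate is the mean speed in m/s. With contact_N (N) it stops when the force on the tool has changed by that much, and returns True; else False.
- goto_joints(angles): joint-space move.
- move_gripper(opening): finger opening in m; the grip force is fixed at half the most; returns when the fingers have stopped.
- sleep(seconds).
- inverse_kinematics(position, orientation): joint angles nearest the present ones, or None.
- capture(name): name is "scene" or "top"; returns a dict with "image" (420x560x3 uint8, blue, green, red), "range_z" (420x560 float32, m along the optical axis (not along the pixel's ray), 0 where there is no reading), "intrinsics" (3x3 intrinsics, pixels), "k1" (the pictures are not rectified: a ray, as slopes to the right and down, at radius r is drawn at 1 + k1 r^2 times it, then the intrinsics apply), "R" (3x3) and "t" (3): a world point X has camera coordinates R X + t. Camera axes: x right, y down, z forward; pixel columns grow to the right and rows downward; lengths in m; the calibration is good to about 2 mm. A picture is of the moment at which its call begins.
A pose or a line that the arm cannot do raises PlanningError and nothing moves.
- close_job(): hands the job in, once; it reports no verdict.
Trained networks look in the newest picture that a camera, given by its name, has taken for a name from the list of things; names that differ only in an ending like _2 or _b are one class to them, and where a whole thing is asked for, a point or a joint stands for the part that bears it (a point fixed in the world has none). Each returns a list of dicts, best first, with "conf" (0 to 1); they miss things now and then, are a little off and sometimes report something else, mostly with a low value. They report only what shows in the picture. A call takes as long as a camera call. They do not tell look-alikes from the thing itself.
- spot_in(camera, query): "xy" ([column, row] in pixels, amid what is visible of it).
- silhouettes(camera, query): "region" (420x560 bool, what is visible of it) and "xy" ([column, row] in pixels, amid what is visible of it).
Readings, each from a call of its own:
- current_clock(): time.
- current_joint_pos(): joint angles.
- current_qvel(): joint speeds.
- current_joint_torque(): joint torques, N m.
- current_position(): TCP position.
- current_orientation(): TCP orientation.
- current_force(): force on the tool from outside, world axes, zero at the start.
- current_torque(): the same for the moment, N m.
- current_finger_gap(): finger opening in m.
Only numpy, scipy, OpenCV 4.12 (cv2) and the standard library are available. Lean on these libraries where they do the work, as an engineer would, in place of code of your own. Each camera call takes 0.05 s, during which the arm holds its last target.

TASK

Park the strip dispenser: take the middle-sized one of the three grey spacer blocks and push it lengthwise into the gap between the dispenser's deck and its white beam, from the open apron side, until its end meets the steel stop behind the beam. Leave it lying flat and straight there, and leave the other two spacers where they are.

Things in the scene. Friction and masses are not known exactly. Their poses are not given: they have to be found in the camera images.
- spacer_middle_center (a point): Centre of the spacer to use: a plain grey plastic block 130 long (its x) x 44 wide (its y) x 26 mm thick (z), about 0.2 kg, lying loose on the bench with its z up; both ends are alike. The three spacers are equally long, differ in width and thickness, and may lie in each other's places.
- spacer_thin_center (a point): Centre of the thin spacer, same grey plastic, 130 x 30 x 12 mm, axes alike. Not to be used; leave it where it lies.
- spacer_thick_center (a point): Centre of the thick spacer, same grey plastic, 130 x 60 x 50 mm, axes alike. It would not go in; leave it where it lies.
- gap_mouth (a point): Fixed strip dispenser: middle of the gap's entrance on top of its 12 mm thick deck; x points level into the gap, z up. Gap 34 mm high, 64 wide between posts (low cheeks 16 mm in front flare to 84). Deck 150 wide, reaches 130 mm in front. White beam above: x 0 to 40 mm, 112 wide, nozzle tops 66 mm above deck. Steel stop's face at x = 50 mm: pushed home, the spacer's centre is at x = -15 mm.
There are look-alikes about, which are no part of the job. Leave any green look-alike of the part that bears spacer_middle_center alone.

How it is judged:
By the outcome, as a careful person would: the job done as asked, in the order asked, and still so for the second after the job is handed in, with the robot touching nothing.
It also fails if it takes over 40 s, if anything falls off the work surface, if the arm or the gripper's body presses on something with over 40 N, if the wrist force passes 120 N, or if a joint passes its speed limit or range.

## Working session

There is one attempt and no reset: what is moved stays moved. The work goes in short steps, each a Python script; the robot and the scene stay as the last script left them, time stands still between calls to the robot, and variables do not carry over. Pictures are saved under pics/ and viewed, and the job is handed in when it is done.

```bash
mkdir -p pics; ls
cat > h.py <<'E'
import numpy as np, cv2
from bench import *
def pix2world(c,u,v,z=None):
    K=c["intrinsics"]; k1=c["k1"]
    d=cv2.undistortPoints(np.array([[[u,v]]],float),K,np.array([k1,0,0,0,0.]))[0,0]
    if z is None: z=float(c["range_z"][int(round(v)),int(round(u))])
    return c["R"].T@(np.array([d[0]*z,d[1]*z,z])-c["t"])
def cloud(c):
    K=c["intrinsics"]; h,w=c["range_z"].shape
    vv,uu=np.mgrid[0:h,0:w]
    p=np.stack([uu,vv],-1).reshape(-1,1,2).astype(float)
    d=cv2.undistortPoints(p,np.asarray(K,float),np.array([c["k1"],0,0,0,0.]))[:,0]
    z=c["range_z"].reshape(-1).astype(float)
    X=(np.c_[d*z[:,None],z]-c["t"])@c["R"]
    X[z==0]=np.nan
    return X.reshape(h,w,3)
E
python3 - <<'E'
from h import *
print(current_clock())
for n in ("scene","top"):
    c=capture(n); cv2.imwrite(f"pics/{n}0.png",c["image"]); np.save(f"{n}0.npy",c,allow_pickle=True)
    print(n,c["t"],c["R"].tolist(),c["k1"])
    for q in ("spacer_middle_center","spacer_thin_center","spacer_thick_center","gap_mouth"):
        for d in spot_in(n,q): print(q,d["xy"],round(d["conf"],2),pix2world(c,*d["xy"]).round(3))
print(current_clock())
E
```

```text
pics
0.0
scene [-0.34683803 -0.14557383  1.21354607] [[0.712533805146722, 0.7011982819138417, 0.024830343618440838], [0.4590391667544022, -0.43911142676161036, -0.7723109466224127], [-0.5306398212616138, 0.5616957577981692, -0.6347592108532045]] 0.03235043652049508
spacer_middle_center [308.5, 145.8] 0.75 [0.28  0.312 0.024]
spacer_middle_center [343.4, 175.8] 0.7 [0.445 0.262 0.03 ]
spacer_middle_center [159.2, 306.0] 0.31 [ 0.484 -0.304  0.051]
spacer_thin_center [410.6, 212.6] 0.68 [0.635 0.277 0.015]
spacer_thick_center [159.0, 304.5] 0.65 [ 0.482 -0.303  0.051]
gap_mouth [316.9, 273.9] 0.89 [ 0.638 -0.068  0.072]
top [-0.00790331  0.45532296  0.86553263] [[0.008231803262595917, -0.9996049539858494, 0.026873283796244395], [-0.9920450326760809, -0.011539537534985754, -0.12535346910314044], [0.1256140539818664, -0.02562762260581794, -0.991748120442794]] -0.1428835640450664
spacer_middle_center [111.8, 300.5] 0.88 [0.271 0.32  0.028]
spacer_middle_center [140.6, 218.3] 0.81 [0.44  0.266 0.029]
spacer_thin_center [146.5, 129.5] 0.74 [0.633 0.267 0.016]
spacer_thick_center [413.9, 209.6] 0.79 [ 0.461 -0.293  0.051]
gap_mouth [283.7, 158.5] 0.58 [ 0.572 -0.027  0.013]
0.5
```

View pics/scene0.png

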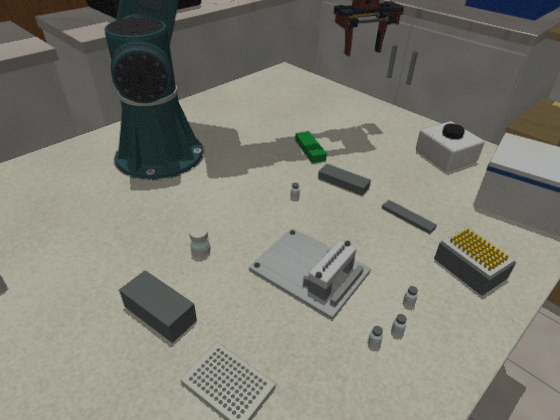

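View pics/top0.png

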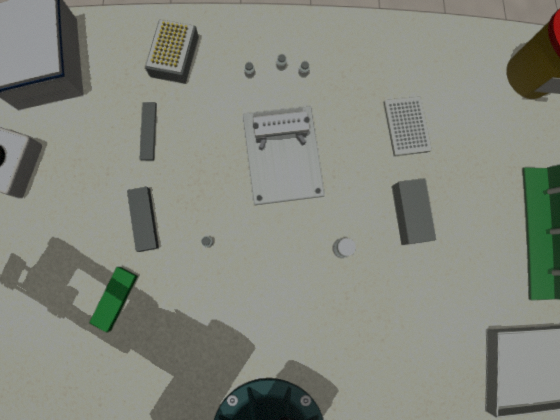

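Top view, candidates: green block at (112,300) is the look-alike. The grey blocks are (141,218), about 44 wide and 26–30 mm high, (147,130), which is thin, and (414,210), which is thick at 51 mm. The grey one at (141,218) fits. The dispenser is at (284,155) with its apron toward the robot. I'll confirm with a crop and measure poses.

Run:
```python
from h import *
for n in ("top","scene"):
    c=np.load(f"{n}0.npy",allow_pickle=True).item(); X=cloud(c)
    def rect(m,nm):
        P=X[m][:,:2]; 
        r=cv2.minAreaRect((P*1000).astype(np.float32)); print(n,nm,len(P),[np.round(a,1) for a in r],"z",np.median(X[m][:,2]).round(4))
    x,y,z=X[...,0],X[...,1],X[...,2]
    for nm,cx,cy,zl in (("mid",.44,.262,.018),("thin",.634,.272,.007),("thick",.465,-.298,.04)):
        rect((abs(x-cx)<.09)&(abs(y-cy)<.06)&(z>zl)&(z<.06),nm)
    D=(x>.4)&(x<.75)&(abs(y+.04)<.13)
    rect(D&(z>.008)&(z<.03),"deck"); rect(D&(z>.045)&(z<.075),"beam")
    b=c["image"]
    if n=="top": a=b[90:270,95:330]
    else: a=b[130:320,240:445]
    cv2.imwrite(f"pics/crop_{n}.png",cv2.resize(a,None,fx=3,fy=3,interpolation=cv2.INTER_CUBIC))
```

```text
top mid 1360 [array([440.1, 265.9]), array([130.3,  44.8]), np.float64(11.4)] z 0.0276
top thin 823 [array([632.6, 271.7]), array([130.1,  46.9]), np.float64(3.9)] z 0.0138
top thick 1846 [array([ 460.4, -299. ]), array([130.5,  61.8]), np.float64(7.8)] z 0.051
top deck 4975 [array([535.5, -35.8]), array([308.7, 163.7]), np.float64(12.9)] z 0.0135
top beam 1112 [array([521.7, -53.5]), array([288.2, 113.2]), np.float64(17.8)] z 0.0693
scene mid 646 [array([441.8, 265.6]), array([130.1,  49.1]), np.float64(11.9)] z 0.0273
scene thin 572 [array([635.4, 268.4]), array([130. ,  33.7]), np.float64(1.3)] z 0.0135
scene thick 2220 [array([ 462.7, -297.1]), array([131.1,  61. ]), np.float64(8.5)] z 0.051
scene deck 4497 [array([534.6, -38.6]), array([323.1, 171.9]), np.float64(15.1)] z 0.0135
scene beam 1179 [array([521.8, -55.9]), array([296.8, 117. ]), np.float64(19.0)] z 0.0688
```

View pics/crop_top.png

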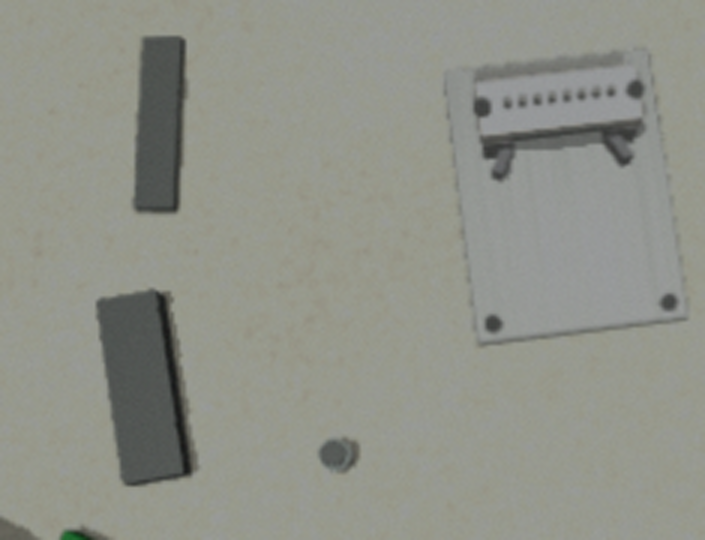

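View pics/crop_scene.png

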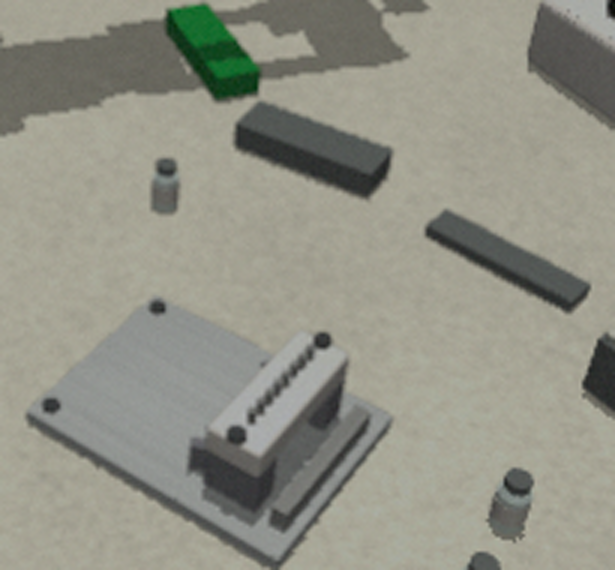

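Run:
```python
from h import *
for n in ("top","scene"):
    c=np.load(f"{n}0.npy",allow_pickle=True).item(); X=cloud(c)
    x,y,z=X[...,0],X[...,1],X[...,2]
    def comps(m,nm):
        k,L,s,_=cv2.connectedComponentsWithStats(m.astype(np.uint8))
        for i in range(1,k):
            if s[i,4]>40:
                P=X[L==i]; r=cv2.minAreaRect((P[:,:2]*1000).astype(np.float32)); print(n,nm,s[i].tolist(),[np.round(a,1) for a in r],np.median(P[:,2]).round(4))
    D=(x>.47)&(x<.75)&(abs(y+.04)<.13)
    comps(D&(z>.009)&(z<.018),"deck"); comps(D&(z>.055)&(z<.085),"beam"); comps(D&(z>.02)&(z<.05),"mid")
```

```text
top deck [243, 107, 81, 98, 4763] [array([582.7, -25.2]), array([201.8, 148.8]), np.float64(7.7)] 0.0135
top beam [253, 112, 57, 26, 1151] [array([632.4, -18.6]), array([ 42.9, 113.6]), np.float64(7.6)] 0.0695
top mid [253, 108, 50, 9, 176] [array([669.8, -13.3]), array([  9.7, 105.8]), np.float64(7.7)] 0.0297
top mid [295, 132, 12, 13, 92] [array([616.9, -63.8]), array([26.8, 18. ]), np.float64(37.2)] 0.0349
top mid [256, 137, 11, 13, 83] [array([598.5,  19.8]), array([18.7, 21.1]), np.float64(8.4)] 0.0357
scene deck [249, 229, 122, 89, 3919] [array([585.3, -23.4]), array([202. , 153.3]), np.float64(8.0)] 0.0133
scene beam [308, 240, 48, 47, 1096] [array([634.7, -17. ]), array([ 40.3, 116.8]), np.float64(8.6)] 0.0693
scene mid [343, 256, 12, 16, 72] [array([646.9,  26.6]), array([25., 10.]), np.float64(75.4)] 0.0329
scene mid [330, 265, 34, 40, 356] [array([670. , -12.2]), array([ 13.3, 111. ]), np.float64(7.2)] 0.0291
scene mid [302, 276, 30, 24, 282] [array([633.5, -64.7]), array([57.3, 22. ]), np.float64(14.9)] 0.034
```

The crops confirm it: the grey block at left of the top crop (145,390) is visibly between the thin and thick ones. Deck and beam fits from both cameras agree (mouth ≈ (0.613,−0.020), yaw ≈ 7.8°). I'll refine the spacer yaw and check that the poses are reachable.

```bash
cat >> h.py <<'E'
from scipy.spatial.transform import Rotation as Rn
def quat(a,flip):
    s=-1 if flip else 1
    x=s*np.array([-np.sin(a),np.cos(a),0]); z=np.array([0,0,-1.]); y=np.cross(z,x)
    return Rn.from_matrix(np.c_[x,y,z]).as_quat()
G=np.array([.613,-.0203]); GA=np.deg2rad(7.75)
gx=np.array([np.cos(GA),np.sin(GA)]); gy=np.array([-gx[1],gx[0]])
def gp(lx,ly,z): return np.r_[G+lx*gx+ly*gy,z]
E
python3 - <<'E'
from h import *
for n in ("top","scene"):
    c=np.load(f"{n}0.npy",allow_pickle=True).item(); X=cloud(c)
    x,y,z=X[...,0],X[...,1],X[...,2]
    for zl in (.0225,.024,.0255):
        P=X[(abs(x-.44)<.09)&(abs(y-.264)<.06)&(z>zl)&(z<.04)][:,:2]
        r=cv2.minAreaRect((P*1000).astype(np.float32)); C=P.mean(0); w,V=np.linalg.eigh(np.cov(P.T)); print(n,zl,[np.round(a,1) for a in r],C.round(4),np.rad2deg(np.arctan(V[1,1]/V[0,1])).round(2))
a=np.deg2rad(11.6); C=np.array([.441,.2655])
for f in (0,1):
    p=C-.03*np.array([np.cos(a),np.sin(a)])
    for P,A in ((np.r_[p,.1],a),(np.r_[p,.005],a),(gp(-120,0,.017)if 0 else gp(-.12,0,.017),GA),(gp(-.045,0,.017),GA)):
        q=inverse_kinematics(P,quat(A,f)); print(f,P.round(3),None if q is None else np.round(q,2))
E
```

```text
top 0.0225 [array([440.1, 265.9]), array([130.3,  44.8]), np.float64(11.4)] [0.4391 0.265 ] 11.36
top 0.024 [array([439.8, 265.8]), array([129.8,  44.8]), np.float64(11.4)] [0.4393 0.2651] 11.28
top 0.0255 [array([440.1, 265.7]), array([129.4,  44. ]), np.float64(11.4)] [0.4394 0.2654] 11.08
scene 0.0225 [array([441.8, 265.6]), array([130.1,  49.1]), np.float64(11.9)] [0.4442 0.2641] 11.07
scene 0.024 [array([441.8, 265.6]), array([130.1,  49.1]), np.float64(11.9)] [0.4438 0.2648] 11.02
scene 0.0255 [array([441.7, 265.3]), array([130.4,  48.8]), np.float64(10.9)] [0.4439 0.266 ] 10.64
0 [0.412 0.259 0.1  ] [ 0.42  0.36  1.89 -0.    0.9  -1.35]
0 [0.412 0.259 0.005] [ 0.42  0.52  1.96 -0.    0.66 -1.35]
0 [ 0.494 -0.036  0.017] [-0.21  0.5   1.93 -0.    0.7  -1.92]
0 [ 0.568 -0.026  0.017] [-0.17  0.57  1.77 -0.    0.8  -1.87]
1 [0.412 0.259 0.1  ] [ 0.42  0.36  1.89 -0.    0.9   1.79]
1 [0.412 0.259 0.005] [ 0.42  0.52  1.96 -0.    0.66  1.79]
1 [ 0.494 -0.036  0.017] [-0.21  0.5   1.93 -0.    0.7   1.22]
1 [ 0.568 -0.026  0.017] [-0.17  0.57  1.77 -0.    0.8   1.27]
```

Run:
```python
from h import *
a=np.deg2rad(11.2); C=np.array([.4408,.2655]); q=quat(a,0)
p=C-.03*np.array([np.cos(a),np.sin(a)])
move_gripper(.088)
move_ptp(np.r_[p,.11],q)
servo_line(np.r_[p,.006],q,rate=.1,contact_N=8)
print(current_position(),current_force(),current_clock())
move_gripper(.03)
print("gap",current_finger_gap())
servo_line(np.r_[p,.11],q,rate=.15)
print("gap",current_finger_gap(),current_clock(),current_force())
move_ptp(gp(-.12,0,.11),quat(GA,0))
c=capture("scene"); cv2.imwrite("pics/s1.png",c["image"]); np.save("s1.npy",c,allow_pickle=True)
c=capture("top"); cv2.imwrite("pics/t1.png",c["image"]); np.save("t1.npy",c,allow_pickle=True)
print(current_position(),current_force(),current_clock())
```

```text
[0.41176666 0.25989568 0.00643354] [-0.62351837  0.02389348  0.13653402] 3.1917
gap 0.043815316338770754
gap 0.04390487297824134 4.7833 [ 0.37923678 -0.35504608 -3.1347596 ]
[ 0.49377855 -0.03515956  0.10980028] [ 0.98589412 -0.21073483 -1.75942446] 6.0583
```

View pics/s1.png

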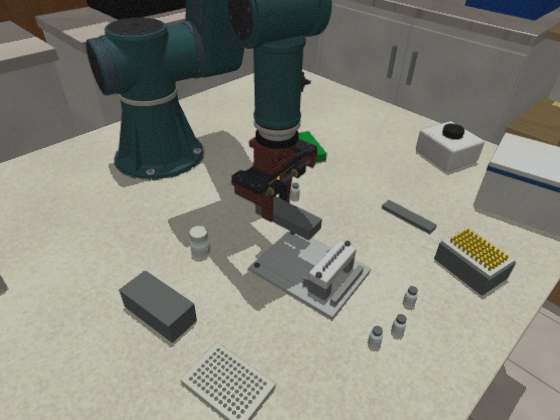

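The block is held (gap 43.9 mm) above the apron at (292,218), front end toward the beam. I'll check how it sits in the grip.

Run:
```python
from h import *
c=np.load("s1.npy",allow_pickle=True).item(); X=cloud(c)
L=np.stack([(X[...,:2]-G)@gx,(X[...,:2]-G)@gy,X[...,2]],-1)
m=(L[...,0]>-.105)&(L[...,0]<-.0)&(abs(L[...,1])<.05)&(L[...,2]>.09)&(L[...,2]<.15)
P=L[m]; print(len(P),P.min(0).round(3),P.max(0).round(3))
t=P[P[:,2]>np.percentile(P[:,2],30)]
for lo in np.arange(-.105,-.0,.01):
    s=P[(P[:,0]>=lo)&(P[:,0]<lo+.01)]
    if len(s)>5: print(lo.round(3),len(s),np.percentile(s[:,2],[50,80,90,97]).round(4),s[:,1].min().round(4),s[:,1].max().round(4))
```

```text
1065 [-0.105 -0.022  0.103] [-0.024  0.025  0.133]
-0.105 116 [0.1302 0.1314 0.1319 0.1323] -0.0219 0.023
-0.095 113 [0.13   0.131  0.1314 0.1322] -0.0208 0.0227
-0.085 112 [0.1302 0.1313 0.1319 0.1326] -0.0208 0.0228
-0.075 119 [0.1299 0.1313 0.132  0.1324] -0.0213 0.0222
-0.065 126 [0.1299 0.131  0.1317 0.1322] -0.0209 0.0231
-0.055 120 [0.1299 0.131  0.1315 0.1319] -0.021 0.0234
-0.045 126 [0.1298 0.1312 0.1319 0.1324] -0.0214 0.0219
-0.035 169 [0.1282 0.131  0.1315 0.1325] -0.0208 0.025
-0.025 64 [0.1195 0.1278 0.1292 0.1311] -0.0196 0.0218
```

Level, centred, front end at x = −24 mm. Now I'll lower it and insert.

Run:
```python
from h import *
q=quat(GA,0)
servo_line(gp(-.12,0,.035),q,rate=.12)
r=servo_line(gp(-.12,0,.014),q,rate=.03,contact_N=4)
p=current_position(); print("deck",r,p,current_force())
z=p[2]+.0012
servo_line(gp(-.12,0,z),q,rate=.03)
r=servo_line(gp(-.065,0,z),q,rate=.06,contact_N=8)
p=current_position();print("in",r,(p[:2]-G)@gx,p,current_force())
if not r:
    r=servo_line(gp(-.033,0,z),q,rate=.025,contact_N=8)
    p=current_position();print("stop",r,(p[:2]-G)@gx,(p[:2]-G)@gy,p,current_force(),current_finger_gap())
for n in("scene","top"):
    c=capture(n); cv2.imwrite(f"pics/{n}2.png",c["image"])
print(current_clock())
```

```text
deck True [ 0.49417112 -0.03648871  0.0175642 ] [-0.07011416  0.54727325  2.90223022]
in False -0.06568470842036912 [ 0.54789252 -0.02899053  0.01862169] [-0.32336267  0.62823578 -2.05052093]
stop True -0.044725380974250536 0.0003443245992389866 [ 0.56863671 -0.02599008  0.01788998] [ 1.61808378 -0.85760291 -1.91757213] 0.04372307451582074
9.7
```

View pics/scene2.png

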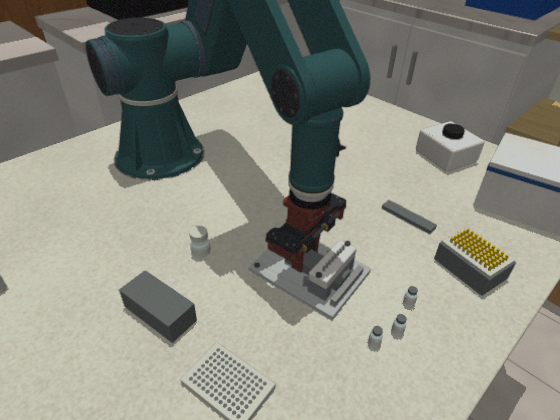

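Contact came at −44.7 mm, where −45 was predicted. I'll release, then nudge the rear end home with shut fingers.

Run:
```python
from h import *
q=quat(GA,0)
move_gripper(.06); 
p=current_position()
servo_line(np.r_[p[:2],.09],q,rate=.12)
servo_line(gp(-.12,0,.09),q,rate=.15)
move_gripper(0.0)
servo_line(gp(-.12,0,.02),q,rate=.12)
r=servo_line(gp(-.082,0,.02),q,rate=.03,contact_N=8)
p=current_position();print("push",r,(p[:2]-G)@gx,current_force(),current_finger_gap())
servo_line(gp(-.125,0,.02),q,rate=.1)
servo_line(gp(-.125,0,.12),q,rate=.15)
move_ptp([.42,.2,.25],quat(.4,0))
for n in("scene","top"):
    c=capture(n); cv2.imwrite(f"pics/{n}3.png",c["image"]); np.save(f"{n}3.npy",c,allow_pickle=True)
    a=c["image"][95:215,230:340] if n=="top" else c["image"][220:320,240:380]
    cv2.imwrite(f"pics/{n}3c.png",cv2.resize(a,None,fx=5,fy=5,interpolation=cv2.INTER_CUBIC))
    X=cloud(c); L=np.stack([(X[...,:2]-G)@gx,(X[...,:2]-G)@gy,X[...,2]],-1)
    m=(L[...,0]>-.1)&(L[...,0]<-.018)&(abs(L[...,1])<.033)&(L[...,2]>.03)&(L[...,2]<.05)
    P=L[m]; print(n,len(P),P.min(0).round(4),P.max(0).round(4),np.median(P[:,2]).round(4))
    for lo in np.arange(-.085,-.018,.012):
        s=P[(P[:,0]>=lo)&(P[:,0]<lo+.012)]
        if len(s)>5: print(lo.round(3),len(s),np.median(s[:,2]).round(4),s[:,1].min().round(4),s[:,1].max().round(4))
print(current_clock())
```

```text
push True -0.09155220740493128 [-0.49059775  0.34322181 -0.95741445] 0.00036510773873453875
scene 532 [-0.079  -0.0221  0.0302] [-0.018   0.0262  0.0423] 0.0391
-0.085 39 0.0391 -0.0202 0.022
-0.073 104 0.039 -0.0217 0.0224
-0.061 105 0.0392 -0.022 0.0234
-0.049 106 0.0394 -0.0215 0.0214
-0.037 111 0.0391 -0.0221 0.0262
-0.025 67 0.039 -0.0213 0.0235
top 653 [-0.0812 -0.0226  0.0303] [-0.0181  0.0217  0.0435] 0.0395
-0.085 96 0.0389 -0.0209 0.0209
-0.073 125 0.0399 -0.0226 0.0215
-0.061 122 0.0393 -0.0224 0.0215
-0.049 120 0.0395 -0.0222 0.0215
-0.037 121 0.0395 -0.0223 0.0214
-0.025 69 0.0395 -0.0222 0.0217
16.7083
```

View pics/scene3c.png

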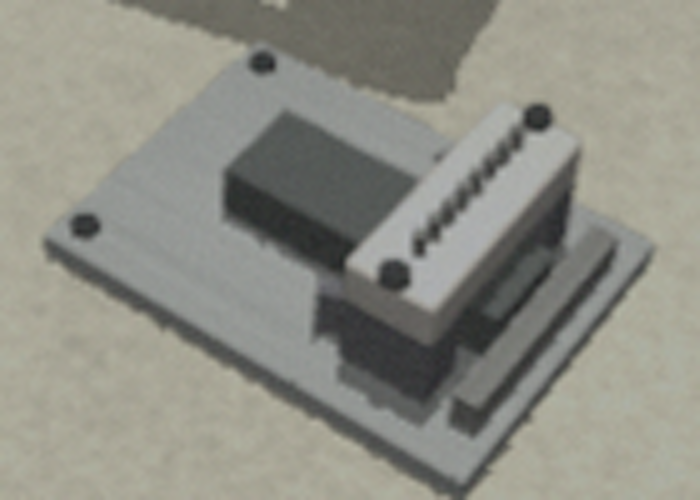

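View pics/top3.png

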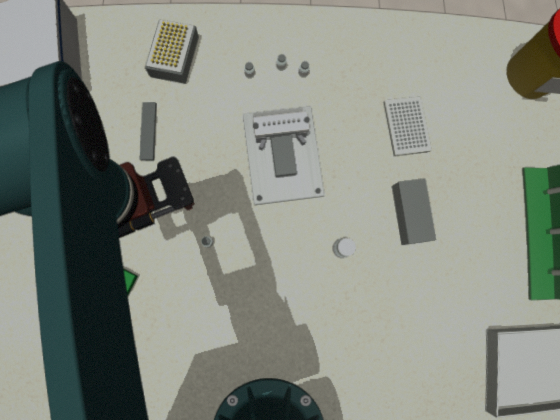

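The block is flat and straight between the posts, and the others look untouched. I'll check the end against the stop directly, and the other spacers' poses.

Run:
```python
from h import *
c=np.load("scene3.npy",allow_pickle=True).item(); X=cloud(c)
L=np.stack([(X[...,:2]-G)@gx,(X[...,:2]-G)@gy,X[...,2]],-1)
m=(L[...,0]>.025)&(L[...,0]<.075)&(abs(L[...,1])<.05)&(L[...,2]<.05)
P=L[m]
for ly in np.arange(-.05,.05,.01):
    s=P[(P[:,1]>=ly)&(P[:,1]<ly+.01)]; s=s[s[:,0].argsort()]
    print(ly.round(2),[(round(a*1000),round(b*1000)) for a,_,b in s[::2]])
im=c["image"][240:310,300:375]; cv2.imwrite("pics/end.png",cv2.resize(im,None,fx=8,fy=8,interpolation=cv2.INTER_CUBIC))
for n in("scene","top"):
  X=cloud(np.load(f"{n}3.npy",allow_pickle=True).item());x,y,z=X[...,0],X[...,1],X[...,2]
  for nm,cx,cy,zl in (("thin",.634,.272,.007),("thick",.465,-.298,.04)):
    P=X[(abs(x-cx)<.09)&(abs(y-cy)<.06)&(z>zl)&(z<.06)][:,:2]; print(n,nm,cv2.minAreaRect((P*1000).astype(np.float32)))
```

```text
-0.05 [(40, 43), (40, 47), (41, 31), (41, 42), (41, 19), (41, 15), (41, 12), (41, 42), (41, 13), (41, 26), (41, 23), (41, 40), (42, 33), (42, 27), (42, 43), (42, 31), (42, 25), (42, 13), (43, 14), (45, 13), (45, 13), (47, 12), (48, 13), (51, 27), (52, 30), (54, 29), (54, 30), (55, 30), (55, 28), (57, 30), (58, 30), (59, 30), (59, 30), (61, 29), (61, 32), (62, 27), (63, 13), (63, 27), (63, 18), (63, 16), (63, 16), (63, 24), (64, 23), (64, 13), (65, 14), (66, 13), (67, 13), (67, 12), (69, 14), (70, 15), (71, 13), (71, 3), (71, 6), (71, 8), (72, 2), (73, 2), (74, 0)]
-0.04 [(40, 46), (41, 20), (41, 37), (41, 41), (41, 38), (41, 11), (41, 34), (41, 35), (41, 41), (41, 39), (41, 28), (41, 45), (42, 26), (43, 14), (43, 13), (44, 13), (45, 14), (51, 28), (52, 28), (53, 29), (54, 29), (55, 30), (56, 30), (56, 30), (57, 29), (58, 29), (58, 29), (59, 30), (60, 29), (61, 30), (62, 31), (62, 29), (63, 18), (63, 23), (63, 24), (63, 27), (63, 27), (64, 14), (64, 14), (64, 11), (65, 14), (66, 15), (67, 14), (68, 12), (69, 14), (69, 13), (70, 13), (70, 12), (71, 3), (71, 5), (71, 12), (71, 2), (71, 
[... 3963 characters left out ...]
 30), (59, 29), (60, 29), (62, 30), (62, 31), (62, 28), (62, 27), (63, 22), (63, 21), (63, 25), (64, 24), (64, 18), (65, 29), (66, 13), (67, 15), (68, 12), (69, 14), (70, 13), (71, 13), (72, 9), (72, 12), (72, 5), (72, 14), (73, 3), (73, 2), (74, 2)]
scene thin ((635.6747436523438, 268.71356201171875), (129.2288360595703, 33.81941223144531), 0.6477582454681396)
scene thick ((462.3894958496094, -297.5104064941406), (131.13865661621094, 61.28563690185547), 7.938321113586426)
top thin ((644.0797119140625, 266.7864074707031), (153.66549682617188, 33.849098205566406), 3.011484384536743)
top thick ((460.5753173828125, -299.7991027832031), (130.7766571044922, 62.698829650878906), 8.529891967773438)
```

View pics/end.png

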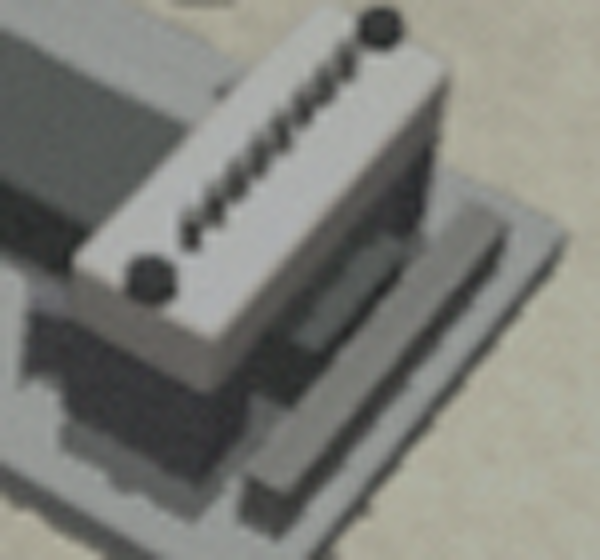

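The block's end face drops at x ≈ 51–52 mm straight onto the stop's top, which begins at about 52 mm, with no gap. It is home.

```bash
python3 -c "
from h import *
close_job(); print(current_clock())"
```

```text
the job is handed in; nothing more can be done
the job is handed in; nothing more can be done
```

The middle grey spacer is pushed home in the dispenser gap, and the job was handed in at about 16.7 s on the robot's clock. I gripped it near its rear end, set it on the apron, slid it in until it met the stop, released it and nudged its rear end once with the fingers shut.

**Last checks:**
- **Against the stop:** the rear end is at x ≈ −80 mm. The front end meets the stop's face at about 51 mm with no visible gap. Both contacts came within about 2 mm of where they were predicted.
- **Flat and straight:** the top is level along its length, 26 mm above the deck. The sides lie within about 1 mm of the gap's centre line.
- **Other spacers:** the thin and thick ones are where they were, within about 1 mm. One reading disagreed: the last top-camera fit of the thin spacer came out too long (154 mm). I put that down to the arm showing in that view, because the scene-camera fit was unchanged.
- **Green look-alike:** I did not touch it.
- **Robot:** the arm stood clear of everything when I handed in.

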